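# Find the gummed-up air valve by feel

## Robot

A 7-joint arm with a two-finger parallel gripper is mounted at the origin on the work surface; the furniture and walls round the work are solid. World frame = base frame: x ahead of the robot, y to its left, z up, the work surface at z = 0. Lengths are in m, angles in rad, forces in N, time in s.
With the tool pointing down it reaches from about 0.4 to 0.9 m from the base axis. Payload 5.6 kg.
Tool frame: the origin (TCP) lies on the centre line of the jaws, within the pads' length; the fingertips stand 17 mm ahead of it and the grasp point (between the pads) lies 2 mm behind it; z points along the fingers, y is the line along which they close (so a half turn about z gives the same grasp; the last joint's range is limited). The gripper opens to 92 mm and grips with 3 to 60 N. Pads are 20 mm wide; open, the fingers measure 128 mm over their backs; the gripper's body (75 mm by 189 mm) begins 69 mm behind the grasp point.
Start: joints at [-1.215, 0.468, -0.012, 1.603, 0.006, 1.071, -0.056], TCP at [0.252, 0.599, 0.232] pointing down, gripper open.
Joint ranges: [-2.53, 2.53], [-0.31, 2.02], [-1.57, 1.55], [0.28, 2.44], [-1.29, 4.43], [0.15, 1.84], [-2.92, 2.92]. Speed limits (rad/s): [2.57, 2.57, 3.14, 3.14, 3.14, 3.14, 3.14].

## Interface

Orientations are given as [roll, pitch, yaw] about the fixed x, y, z axes, in that order (R = Rz(yaw) Ry(pitch) Rx(roll)).
In Python, from station import manip gives the robot as it stands.
- The arm moves only by the tool drive_tool, never from a script. Its argument "commands" is a list of rows, each a list of 4 numbers: the shift along the tool's x, y, z in cm, then the turn about the tool's z in rad. In form: [[dx, dy, dz, yaw], ...]. A call has 1 to 12 rows; each row shifts and turns the commanded pose from where the row before left it, along the tool's axes as they then stand; what a row does not reach is not made up. A row lasts 1/8 s, in which the tool goes at most 62.5 mm and 10.7 degrees, less where a joint would pass 70% of its speed; a pose out of reach is approached as far as the arm can. A call is refused whole if a number of a shift passes 6.25 or a number of a turn 0.188, either way. A call with a gripper value outside its range is refused whole. "jaw" is the opening in per cent of the stroke, from 0 (shut) to 100 (fully open), set as the call begins (left out, the last holds). The fingers move at their own pace and stop on an object; "force" is the grip in N (left out, the last holds). Time passes only in rows, so rows that do not move let the fingers close. It gives the time, the measured TCP pose, the force, the opening and the grip force at its end, in the units of the state.
- manip.observe(): the state, without advancing time (a new reading comes with each control period).
- manip.capture(name): name is "side" or "top"; returns a dict with "pixels" (480x640x3 uint8, red, green, blue), "range_z" (480x640 float32, m along the optical axis (not along the pixel's ray), 0 where there is no reading), "K" (3x3 intrinsics, pixels), "camera_from_world" (4x4, takes a point from world to camera coordinates). Camera axes: x right, y down, z forward; pixel columns grow to the right and rows downward; lengths in m; the calibration is good to about 2 mm. A picture is of the moment at which its call begins.
- manip.close_job(): hands the job in; it is judged then, once.
The state is a dict: "time_s": time; "q": joint angles; "dq": joint speeds; "joint_torque": joint torques, N m; "position": TCP position; "ee_rot": TCP orientation; "force": force on the tool from outside, world axes, zero at the start; "ft_torque": the same for the moment, N m; "grip_width": opening from 0.0 (shut) to 1.0 (fully open); "finger_force": force on a finger pad.
Only numpy, scipy, OpenCV 4.12 (cv2) and the standard library are available. Lean on these libraries where they do the work, as an engineer would, in place of code of your own. Each camera call takes 0.05 s, during which the arm holds its last target. There are 200 camera calls.

## Task

Four air valves that look alike are back from the spray guns; three are good and one is gummed up with paint. Find out which by pressing their buttons gently, never with more than 15 N: a good button clicks at less than 10 N and must be left clicked in, on its valve standing where it is, while the one that does not click must not be forced and its valve goes upright into the flat steel scrap tray with its button still up. Leave the other things on the bench alone.

Things in the scene. Friction and masses are not known exactly. Their poses are not given: they have to be found in the camera images.
- valve_a: One of four look-alike push-button air valves: loose light metal block 46 mm wide (its y, grasp across it), 66 mm long (its x; 94 mm over the hose nipples at both ends, 22 mm up), 42 mm high, about 0.4 kg, standing upright; on top a 38 mm round collar 4 mm high and a round grey button. Origin: centre of its underside, z up. Neither letter nor place tells which is gummed up.
- valve_a_button: Push button, 25 mm across, on the axis of valve_a; moves along the valve's z only. Origin: centre of the button's lower face; the top you press is 16 mm above it. Released, the origin is 42 mm above the valve's underside (top at 58 mm); clicked in, both are 8 mm lower (top at 50 mm) and stay there.
- valve_b: Another such valve, same size and frame as valve_a.
- valve_b_button: Button of valve_b, same frame and sizes as valve_a_button. Any good button: the force rises by about 3 N per mm to a peak of 5 to 8 N some 2 to 3 mm down, then drops; at 4 to 5 mm it has clicked over, pulls itself to 8 mm and stays; pushed further it cushions with about 4 N per mm (11 N near 10.7 mm).
- valve_c: Another such valve, same size and frame as valve_a.
- valve_c_button: Button of valve_c, same frame and sizes as valve_a_button. The gummed button, whichever of the four it is: pushes back about 5 N per mm all the way (11 N at 2.3 mm, 15 N at 3 mm), never clicks and springs up again when let go.
- valve_d: Another such valve, same size and frame as valve_a.
- valve_d_button: Push button of valve_d, same frame and sizes as valve_a_button.
- tray: Flat open steel scrap tray fixed to the bench, 140 mm (x) by 130 mm (y) outside, walls 3 mm thick and 22 mm high, floor 3 mm thick. Origin: centre of its underside, z up; turned up to 0.12 rad.
- air_cap: Bystander: brass and white spray gun air cap, 30 mm across, 24 mm high, loose on the bench among the valves.
- fluid_nozzle: Bystander: small brass fluid nozzle, 14 mm across, 26 mm high, loose, standing on the bench among the valves.

How it is judged:
At the end, for the whole second after the job is handed in: The three good valves stand upright within 45 mm of where they stood, their buttons clicked in (at least 6.5 mm down). The gummed valve stands upright (within 0.1 rad) and at rest on the floor of the tray, wholly between its walls, its button up (within 2 mm) (z of valve_a_button in the frame of valve_a below 0.0355 m and distance of each of valve_a, valve_b, valve_c from where it was at the start of the episode below 0.045 m and angle between each of valve_a, valve_b, valve_c, valve_d's own z axis and vertical below 0.1 rad and z of valve_b_button in the frame of valve_b below 0.0355 m and z of valve_c_button in the frame of valve_c below 0.0355 m and z of valve_d_button in the frame of valve_d above 0.04 m and x of valve_d in the frame of tray between -0.055 and 0.055 m and y of valve_d in the frame of tray between -0.05 and 0.05 m and z of valve_d in the frame of tray between 0.001 and 0.008 m and linear speed of valve_d below 0.02 m/s); the robot touches nothing.
It fails at once if a button is pushed with more than 18 N (contact force between any of valve_a_button, valve_b_button, valve_c_button, valve_d_button and anything else above 18 N).
It fails at once if a good valve is picked up or carried (raised by more than 20 mm) (height (world z) of any of valve_a, valve_b, valve_c above 0.02 m).
It fails at once if a valve is tipped over (more than about 30 degrees) (angle between any of valve_a, valve_b, valve_c, valve_d's own z axis and vertical above 0.5 rad).
It fails at once if the air cap or the fluid nozzle is pushed more than 30 mm away (distance of any of air_cap, fluid_nozzle from where it was at the start of the episode above 0.03 m).
It also fails if it takes over 67 s, if anything falls off the work surface, if the arm or the gripper's body presses on something with over 40 N, if the wrist force passes 120 N, or if a joint passes its speed limit or range.

## Working session

There is one attempt and no reset: what is moved stays moved. The work goes in short steps, Python scripts to look and compute and a tool call to move; the robot and the scene stay as the last step left them, time stands still between calls to the robot, and variables do not carry over. Pictures are saved under pics/ and viewed, at most 10 in all, crops included, and the job is handed in when it is done.

Besides the shell and the picture viewer there is one more tool, called as name(argument=value, ...), one argument or row to a line, values as JSON. drive_tool: Moves the arm, as the interface text tells. Its arguments: {"type":"object","properties":{"commands":{"type":"array"},"jaw":{"type":"number"},"force":{"type":"number"}},"required":["commands"]}

```bash
mkdir -p pics; ls; python3 - <<'E'
from station import manip
import cv2,numpy as np
for n in("top","side"):
    c=manip.capture(n); cv2.imwrite(f"pics/{n}0.png",c["pixels"][:,:,::-1]); np.savez(f"{n}0.npz",**c)
    T=c["camera_from_world"]; print(n,c["K"].tolist(),(-T[:3,:3].T@T[:3,3]).round(3),T[:3,:3].round(3).tolist())
s=manip.observe();print({k:np.round(v,3).tolist() for k,v in s.items()})
E
```

```text
pics
top [[471.63836363490714, 0.0, 316.2519955619006], [0.0, 471.63836363490714, 232.68708607284447], [0.0, 0.0, 1.0]] [0.315 0.066 0.906] [[0.018, -0.999, 0.041], [-0.982, -0.026, -0.188], [0.189, -0.037, -0.981]]
side [[558.7266233923457, 0.0, 313.896734312912], [0.0, 558.7266233923457, 244.12316624825803], [0.0, 0.0, 1.0]] [0.687 0.592 0.692] [[-0.94, 0.341, 0.018], [0.241, 0.7, -0.672], [-0.242, -0.627, -0.74]]
{'time_s': 0.1, 'q': [-1.215, 0.468, -0.012, 1.604, 0.006, 1.071, -0.056], 'dq': [0.0, -0.002, 0.002, -0.003, 0.001, -0.002, -0.001], 'joint_torque': [0.001, -52.164, -0.013, -24.437, -0.057, 0.014, 0.0], 'position': [0.252, 0.599, 0.231], 'ee_rot': [-3.14, 0.0, 2.743], 'force': [0.077, 0.032, -0.066], 'ft_torque': [0.021, 0.023, 0.028], 'finger_force': 0.0, 'grip_width': 1.002}
```

View pics/top0.png

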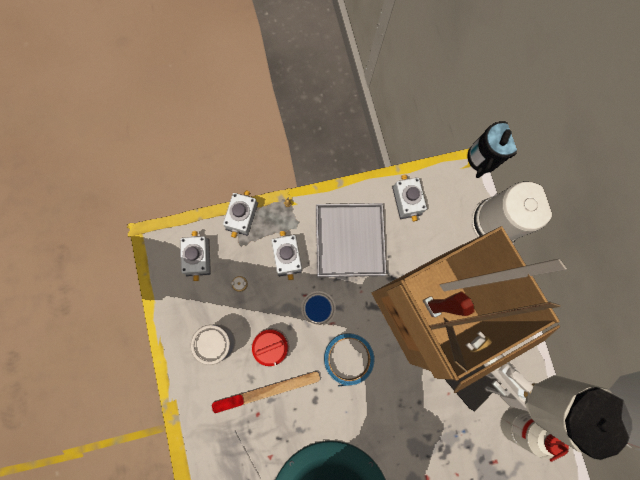

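View pics/side0.png

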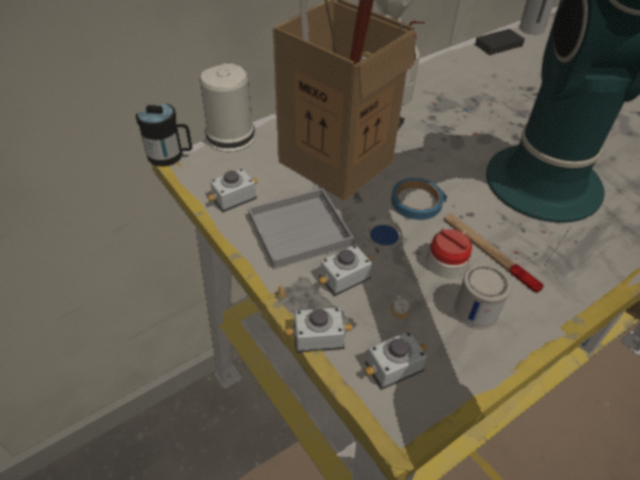

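The top view shows valves near (195,255), (240,212), (287,254) and (410,197), the tray at (351,240), the air cap at (239,284) and the nozzle at (290,202). The side view agrees, and the arm is out of frame to the left.

```bash
cat > h.py <<'E'
import numpy as np,cv2
def world(c):
    K=c["K"];T=c["camera_from_world"];z=c["range_z"].astype(float)
    v,u=np.mgrid[:z.shape[0],:z.shape[1]]
    P=np.stack([(u-K[0,2])/K[0,0]*z,(v-K[1,2])/K[1,1]*z,z],-1)-T[:3,3]
    W=P@T[:3,:3]; W[z==0]=np.nan
    return W
def rects(W,lo,hi,amin):
    m=((W[...,2]>lo)&(W[...,2]<hi)&(W[...,0]>0.3)).astype(np.uint8)
    n,l,s,_=cv2.connectedComponentsWithStats(m,connectivity=4)
    for i in range(1,n):
        if s[i,4]<amin: continue
        p=W[l==i]; r=cv2.minAreaRect((p[:,:2]*1000).astype(np.float32))
        print(i,s[i,:5].tolist(),"c",np.round(r[0],1),"size",np.round(r[1],1),"ang",round(r[2],1),"zmed",np.round(np.percentile(p[:,2],[5,50,95]),4))
E
python3 - <<'E'
from h import *
for n in("top","side"):
    W=world(dict(np.load(n+"0.npz")));print(n)
    print("body");rects(W,.034,.075,60)
    print("btn");rects(W,.053,.064,30)
    print("low");rects(W,.012,.032,15)
E
```

```text
top
body
1 [448, 0, 51, 125, 1368] c [ 845.4 -273.5] size [293.    5.4] ang 15.0 zmed [0.036  0.0548 0.0729]
5 [473, 135, 17, 32, 266] c [ 645.3 -282.1] size [66.  17.4] ang 13.8 zmed [0.0363 0.0545 0.0728]
6 [490, 158, 30, 29, 340] c [ 613.2 -324.8] size [59.8 38.4] ang 64.6 zmed [0.0368 0.0561 0.0734]
10 [396, 177, 31, 37, 822] c [ 560.2 -147.7] size [66.8 47.3] ang 12.9 zmed [0.0384 0.0431 0.0574]
11 [223, 193, 33, 39, 855] c [518.9 178.3] size [46.9 66.3] ang 76.0 zmed [0.0383 0.0425 0.057 ]
13 [481, 196, 15, 37, 270] c [ 526.1 -290.5] size [16.3 67.4] ang 82.6 zmed [0.0357 0.0549 0.0727]
14 [526, 231, 20, 32, 353] c [ 461.2 -375.9] size [56.7  5.4] ang 16.3 zmed [0.0361 0.0553 0.0734]
15 [272, 235, 30, 39, 875] c [440.9  87.8] size [65.7 45.9] ang 11.9 zmed [0.0385 0.0425 0.0574]
16 [181, 236, 27, 37, 914] c [435.7 258.5] size [66.1 46.9] ang 5.4 zmed [0.0385 0.0422 0.0572]
23 [451, 253, 20, 26, 210] c [ 422.8 -232.4] size [48.5  2.9] ang 28.8 zmed [0.037  0.0549 0.073 ]
34 [539, 273, 22, 32, 353] c [ 385.2 -396.4] size [59.3  3.7] ang 15.1 zmed [0.037  0.0561 0.0721]
39 [445, 2
[... 7477 characters left out ...]
7 zmed [0.0131 0.0194 0.025 ]
37 [456, 294, 18, 29, 185] c [305.1 216.7] size [ 8.8 42.9] ang 2.1 zmed [0.0137 0.0219 0.0309]
38 [391, 296, 18, 20, 220] c [387.6 178. ] size [25.7 25.1] ang 42.8 zmed [0.0128 0.0178 0.023 ]
43 [343, 323, 9, 10, 61] c [479.1 193. ] size [11.2 11.8] ang 67.0 zmed [0.0217 0.0259 0.0287]
44 [285, 326, 11, 11, 89] c [557.4 172.6] size [13.3 13.9] ang 83.0 zmed [0.0191 0.0257 0.0287]
45 [296, 337, 48, 12, 356] c [523.9 202.2] size [ 5.5 65.9] ang 74.7 zmed [0.0131 0.022  0.031 ]
46 [419, 344, 8, 8, 35] c [392.3 257.1] size [ 6.7 11.1] ang 9.2 zmed [0.0223 0.0255 0.0272]
47 [364, 354, 61, 32, 496] c [445.  276.8] size [37.8 80. ] ang 61.1 zmed [0.0137 0.0237 0.0306]
```

Both views agree to within 4 mm, and the sizes, heights and shapes match the data given. Averaged positions:

| Item | x (m) | y (m) | Yaw |
|---|---|---|---|
| V1 | 0.436 | 0.260 | 5.7° |
| V2 | 0.519 | 0.180 | -14° |
| V3 | 0.441 | 0.090 | 12° |
| V4 | 0.560 | -0.1455 | 12° |
| Tray | 0.475 | -0.032 | 2.4° |

I'll press V1 first, with the fingers shut.

drive_tool(
  commands=[
    [-3.3,-2.7,1.4,0],
    [-3.3,-2.7,1.4,0],
    [-3.3,-2.7,1.4,0],
    [-3.3,-2.7,1.4,0],
    [-3.4,-2.7,1.4,0],
    [-3.4,-2.7,1.4,0],
    [-3.4,-2.7,1.4,0],
    [-3.4,-2.6,1.4,0],
    [-3.3,-2.6,1.4,0],
    [0,0,0.5,0],
    [0,0,0,0],
  ],
  jaw=0,
  force=10,
)

```text
time_s: 1.48
position: [0.4356, 0.2605, 0.1002]
ee_rot: [-3.141, -0.001, 2.743]
force: [-0.3, 0.6, 0.4]
grip_width: 0.005
finger_force: 0.0
```

```bash
cat >> h.py <<'E'
def to(p,x,y,z=None,axis=None):
    "shift (cm) in tool axes to x,y,z and turn that brings tool y along axis angle (deg, mod 180)"
    yaw=p["ee_rot"][2]; d=np.array([x,y])-p["position"][:2]
    out=[d@[np.cos(yaw),np.sin(yaw)]*100, d@[np.sin(yaw),-np.cos(yaw)]*100]
    if z is not None: out.append((p["position"][2]-z)*100)
    if axis is not None:
        e=np.radians(axis)-(yaw-np.pi/2); e=(e+np.pi/2)%np.pi-np.pi/2
        out.append(-e)
    print(np.round(out,2),"pos",np.round(p["position"],4),"F",np.round(p["force"],2),"rot",np.round(p["ee_rot"],3),"q7",round(p["q"][6],2),"t",p["time_s"],"grip",p["grip_width"])
E
python3 -c "
from h import *
from station import manip
to(manip.observe(),.436,.260,.078)"
```

```text
[-0.05 -0.03  2.22] pos [0.4356 0.2605 0.1002] F [-0.28  0.62  0.37] rot [-3.141e+00 -1.000e-03  2.743e+00] q7 0.61 t 1.475 grip 0.00472708690740498
```

drive_tool(
  commands=[
    [0,0,1.0,0],
    [0,0,0.8,0],
    [0,0,0.5,0],
    [0,0,0.1,0],
    [0,0,0.05,0],
    [0,0,0,0],
  ],
)

```text
time_s: 2.22
position: [0.4364, 0.26, 0.0763]
ee_rot: [3.141, 0.0, 2.743]
force: [-0.6, -0.2, -0.1]
grip_width: 0.007
finger_force: 0.0
```

drive_tool(
  commands=[
    [0,0,0.1,0],
    [0,0,0.1,0],
    [0,0,0,0],
    [0,0,0,0],
  ],
)

```text
time_s: 2.72
position: [0.4364, 0.2601, 0.0744]
ee_rot: [3.141, 0.0, 2.743]
force: [0.5, -0.6, 3.5]
grip_width: 0.004
finger_force: 1.8
```

drive_tool(
  commands=[
    [0,0,0.1,0],
    [0,0,0,0],
    [0,0,0,0],
  ],
)

```text
time_s: 3.1
position: [0.4365, 0.2601, 0.0736]
ee_rot: [3.141, 0.0, 2.743]
force: [-0.6, -0.6, 7.7]
grip_width: 0.003
finger_force: 3.6
```

drive_tool(
  commands=[
    [0,0,0.06,0],
    [0,0,0,0],
    [0,0,0,0],
  ],
)

```text
time_s: 3.48
position: [0.4365, 0.2601, 0.0732]
ee_rot: [3.141, 0.0, 2.743]
force: [-0.8, -0.8, 9.5]
grip_width: 0.004
finger_force: 4.6
```

drive_tool(
  commands=[
    [0,0,0.05,0],
    [0,0,0,0],
    [0,0,0,0],
  ],
)

```text
time_s: 3.85
position: [0.4365, 0.2601, 0.0728]
ee_rot: [3.141, 0.0, 2.743]
force: [-2.0, -2.3, 11.2]
grip_width: 0.007
finger_force: 5.3
```

V1 pushed back 11.2 N at about 2.2 mm, at roughly 5 N/mm and with no click, so it is the gummed one. Lifting off and pressing V2.

drive_tool(
  commands=[
    [0,0,-1.3,0],
    [0,0,-1.3,0],
    [-3.5,-1.4,0,0],
    [-3.5,-1.4,0,0],
    [-3.7,-1.4,0,0],
    [0,0,1.0,0],
    [0,0,1.0,0],
    [0,0,0.2,0],
    [0,0,0,0],
  ],
)

```text
time_s: 4.97
position: [0.5177, 0.1807, 0.0758]
ee_rot: [-3.141, -0.001, 2.744]
force: [0.3, -0.0, -0.3]
grip_width: 0.009
finger_force: 0.0
```

drive_tool(
  commands=[
    [0,0,0.2,0],
    [0,0,0.1,0],
    [0,0,0,0],
    [0,0,0,0],
  ],
)

```text
time_s: 5.48
position: [0.5185, 0.1804, 0.0734]
ee_rot: [3.141, 0.0, 2.743]
force: [-1.7, 1.6, 4.9]
grip_width: 0.003
finger_force: 2.3
```

V2 gives about 3 N/mm, which is a good button, so I'll push it through to about 9 mm.

drive_tool(
  commands=[
    [0,0,0.15,0],
    [0,0,0.15,0],
    [0,0,0.15,0],
    [0,0,0.15,0],
    [0,0,0.1,0],
    [0,0,0,0],
    [0,0,0,0],
  ],
)

```text
time_s: 6.35
position: [0.5186, 0.1792, 0.0661]
ee_rot: [-3.141, 0.0, 2.742]
force: [-0.3, -2.8, 3.9]
grip_width: 0.006
finger_force: 1.9
```

drive_tool(
  commands=[
    [0,0,-1.6,0],
    [0,0,-1.6,0],
    [1.2,-3.8,0,0],
    [1.2,-3.8,0,0],
    [1.3,-3.7,0,0],
    [0,0,1.0,0],
    [0,0,1.0,0],
    [0,0,0.2,0],
    [0,0,0.2,0],
    [0,0,0.1,0],
    [0,0,0,0],
    [0,0,0,0],
  ],
)

```text
time_s: 7.85
position: [0.4409, 0.0906, 0.0733]
ee_rot: [3.14, 0.001, 2.743]
force: [0.1, 2.2, 4.8]
grip_width: 0.007
finger_force: 2.2
```

drive_tool(
  commands=[
    [0,0,0.15,0],
    [0,0,0.15,0],
    [0,0,0.15,0],
    [0,0,0.15,0],
    [0,0,0.1,0],
    [0,0,0,0],
    [0,0,0,0],
  ],
)

```text
time_s: 8.72
position: [0.4402, 0.0895, 0.066]
ee_rot: [-3.141, -0.0, 2.742]
force: [-2.1, -2.5, 4.0]
grip_width: 0.006
finger_force: 2.1
```

```bash
python3 - <<'E'
from h import *
P=[]
for n in("top","side"):
    W=world(dict(np.load(n+"0.npz"))).reshape(-1,3); P.append(W[(W[:,2]>.11)&(W[:,2]<.6)&(W[:,0]>.2)&(W[:,1]<0)&(W[:,0]<.75)])
P=np.vstack(P)
for c in([.56,-.1455],[.52,-.06]):
  for a in(20,45,67,90,102):
    r=np.radians(a);d=P[:,:2]-c; u=np.abs(d@[np.cos(r),np.sin(r)])-.095; v=np.abs(d@[-np.sin(r),np.cos(r)])-.0375
    g=np.hypot(np.maximum(u,0),np.maximum(v,0)); i=g.argmin(); print(c,a,g.min().round(3),P[i].round(3))
E
```

```text
[0.56, -0.1455] 20 0.026 [ 0.456 -0.213  0.186]
[0.56, -0.1455] 45 0.022 [ 0.447 -0.195  0.216]
[0.56, -0.1455] 67 0.033 [ 0.456 -0.213  0.186]
[0.56, -0.1455] 90 0.037 [ 0.522 -0.278  0.131]
[0.56, -0.1455] 102 0.033 [ 0.535 -0.278  0.132]
[0.52, -0.06] 20 0.029 [ 0.42  -0.144  0.132]
[0.52, -0.06] 45 0.027 [ 0.406 -0.119  0.132]
[0.52, -0.06] 67 0.031 [ 0.42  -0.144  0.132]
[0.52, -0.06] 90 0.051 [ 0.437 -0.177  0.115]
[0.52, -0.06] 102 0.066 [ 0.443 -0.187  0.143]
```

drive_tool(
  commands=[
    [0,0,-1.6,0],
    [0,0,-1.6,0],
    [-4.8,-1.2,0,0],
    [-4.9,-1.2,0,0],
    [-4.9,-1.2,0,0],
    [-1.9,-4.5,0,0],
    [-1.9,-4.5,0,0],
    [-1.8,-4.4,0,0],
    [0,0,1.0,0],
    [0,0,1.0,0],
    [0,0,0,0],
  ],
)

```text
time_s: 10.1
position: [0.5601, -0.143, 0.0767]
ee_rot: [3.141, -0.002, 2.745]
force: [-0.7, 0.2, -0.4]
grip_width: 0.004
finger_force: 0.0
```

drive_tool(
  commands=[
    [0,0,0.2,0],
    [0,0,0.2,0],
    [0,0,0.1,0],
    [0,0,0,0],
    [0,0,0,0],
  ],
)

```text
time_s: 10.72
position: [0.5611, -0.1445, 0.0734]
ee_rot: [3.141, 0.001, 2.743]
force: [-0.4, 3.1, 4.9]
grip_width: 0.006
finger_force: 2.2
```

drive_tool(
  commands=[
    [0,0,0.15,0],
    [0,0,0.15,0],
    [0,0,0.15,0],
    [0,0,0.15,0],
    [0,0,0.1,0],
    [0,0,0,0],
    [0,0,0,0],
  ],
)

```text
time_s: 11.6
position: [0.5604, -0.1457, 0.0661]
ee_rot: [-3.141, -0.0, 2.742]
force: [-1.7, -1.2, 3.5]
grip_width: 0.006
finger_force: 1.9
```

drive_tool(
  commands=[
    [0,0,-1.6,0],
    [0,0,-2.5,0],
    [0,0,-2.5,0],
    [1.9,4.5,-1,0],
    [1.9,4.5,-1,0],
    [1.8,4.4,-1,0],
    [0,0,0,0],
  ],
  jaw=100,
)

```text
time_s: 12.48
position: [0.562, 0.0057, 0.1637]
ee_rot: [3.138, 0.002, 2.751]
force: [-0.9, -1.4, -0.3]
grip_width: 0.745
finger_force: 0.0
```

```bash
python3 - <<'E'
from h import *
from station import manip
for n in("top","side"):
    c=manip.capture(n);W=world(c);print(n)
    W[(W[...,1]<-.19)|(W[...,0]<.38)]=np.nan
    print("body");rects(W,.034,.065,200)
    print("btn>53");rects(W,.053,.064,30)
    print("47-53");rects(W,.0475,.053,40)
to(manip.observe(),.436,.260,.14,95.7)
E
```

```text
top
body
1 [223, 193, 33, 38, 855] c [518.8 178.3] size [46.5 66.2] ang 76.2 zmed [0.0385 0.0426 0.0493]
2 [272, 235, 30, 39, 877] c [441.1  87.8] size [66.2 46. ] ang 11.9 zmed [0.0386 0.0426 0.0488]
3 [181, 236, 26, 37, 908] c [436.1 257.8] size [66.8 46.3] ang 3.6 zmed [0.0385 0.0423 0.0568]
btn>53
1 [185, 247, 14, 13, 140] c [435.1 258.2] size [23.5 22.3] ang 89.4 zmed [0.054  0.0561 0.0588]
47-53
3 [233, 205, 13, 12, 92] c [519.  178.4] size [20.5 22.3] ang 50.8 zmed [0.0476 0.0492 0.0514]
16 [280, 247, 12, 13, 78] c [440.4  89. ] size [22.3 20.1] ang 1.5 zmed [0.0476 0.0489 0.0512]
side
body
1 [288, 143, 55, 42, 716] c [ 409.9 -134.2] size [  6.4 127.2] ang 28.6 zmed [0.0359 0.0496 0.0634]
3 [210, 184, 24, 14, 218] c [ 578.3 -137.2] size [28.3 43.6] ang 14.6 zmed [0.036  0.0408 0.045 ]
6 [320, 245, 51, 38, 1087] c [441.5  90.6] size [66.9 48.5] ang 12.1 zmed [0.0367 0.0421 0.049 ]
7 [294, 308, 50, 33, 1381] c [518.6 181.3] size [48. 66.] ang 75.7 zmed [0.0376 0.0422 0.0491]
8 [368, 332, 58, 45, 1550] c [435.8 261.6] size [65.9 47. ] ang 5.5 zmed [0.0373 0.0422 0.0572]
btn>53
1 [288, 143, 55, 34, 259] c [ 409.7 -134.3] size [  5.8 127.2] ang 28.7 zmed [0.0536 0.0586 0.0631]
3 [389, 339, 19, 17, 242] c [436.1 262. ] size [23.7 23.7] ang 66.3 zmed [0.0537 0.0564 0.0585]
47-53
2 [293, 151, 49, 28, 115] c [ 407.8 -131. ] size [  5.1 113.6] ang 28.1 zmed [0.048  0.0497 0.0527]
8 [339, 253, 14, 13, 114] c [440.6  90.5] size [21.5 21.8] ang 89.2 zmed [0.0476 0.0489 0.051 ]
16 [309, 312, 18, 15, 154] c [518.4 182. ] size [22.5 21.7] ang 33.0 zmed [0.0477 0.0489 0.0506]
25 [389, 347, 18, 11, 43] c [440.  267.6] size [10.  23.7] ang 53.3 zmed [0.0479 0.0495 0.0525]
[21.61 19.08  2.27 -0.5 ] pos [5.613e-01 4.000e-04 1.627e-01] F [-0.68  0.15 -0.17] rot [3.141e+00 1.000e-03 2.744e+00] q7 1.17 t 12.575 grip 0.8269794338908437
```

V2 and V3 are down, with their tops near 0.049 m, and V1's button is still up. Going back to V1 to grasp it.

drive_tool(
  commands=[
    [3.6,3.2,0,0],
    [3.6,3.2,0,0],
    [3.6,3.2,0,0],
    [3.6,3.2,0,0],
    [3.6,3.2,0,0],
    [3.6,3.1,0,0],
    [0,0,1.0,-0.165],
    [0,0,1.0,-0.165],
    [0,0,0,-0.16],
    [0,0,0,0],
    [0,0,0,0],
  ],
  jaw=100,
)

```text
time_s: 13.95
position: [0.4368, 0.2591, 0.1421]
ee_rot: [-3.141, 0.0, -3.055]
force: [-0.1, -0.3, -0.5]
grip_width: 1.0
finger_force: 0.0
```

```bash
python3 -c "
from h import *
from station import manip
to(manip.observe(),.436,.260,.024,95.2)"
```

```text
[ 0.07  0.1  11.81 -0.  ] pos [0.4368 0.2591 0.1421] F [-0.08 -0.27 -0.48] rot [-3.141  0.    -3.055] q7 1.02 t 13.95 grip 0.9998171539130973
```

drive_tool(
  commands=[
    [0,0,2.5,0],
    [0,0,2.5,0],
    [0,0,2.5,0],
    [0,0,2.2,0],
    [0,0,1.3,0],
    [0,0,0.7,0],
    [0,0,0,0],
    [0,0,0,0],
  ],
)

```text
time_s: 14.95
position: [0.4367, 0.2603, 0.0256]
ee_rot: [3.141, 0.001, -3.051]
force: [0.6, -1.1, -0.1]
grip_width: 1.002
finger_force: 0.0
```

drive_tool(
  commands=[
    [0,0,0,0],
    [0,0,0,0],
    [0,0,0,0],
    [0,0,0,0],
    [0,0,0,0],
    [0,0,0,0],
    [0,0,0,0],
    [0,0,0,0],
  ],
  jaw=0,
  force=30,
)

```text
time_s: 15.95
position: [0.4363, 0.2603, 0.025]
ee_rot: [3.141, 0.0, -3.05]
force: [-0.3, 1.5, -0.8]
grip_width: 0.499
finger_force: 30.0
```

drive_tool(
  commands=[
    [0,0,-1,0],
    [0,0,-3,0],
    [0,0,-4,0],
    [0,0,-2,0],
    [-0.3,-3,0,0],
    [-0.3,-4.5,0,0],
    [-0.3,-4.5,0,0],
    [-0.3,-4.5,0,0],
    [-0.3,-4.5,0,0],
    [-0.3,-4.5,0,0],
    [-0.2,-3.7,0,0.05],
    [0,0,0,0],
  ],
)

```text
time_s: 17.45
position: [0.4821, -0.0327, 0.125]
ee_rot: [-3.14, -0.001, -3.107]
force: [0.2, -0.4, -4.2]
grip_width: 0.499
finger_force: 30.0
```

```bash
python3 - <<'E'
from h import *
from station import manip
c=manip.capture("side");cv2.imwrite("pics/s2.png",c["pixels"][:,:,::-1])
to(manip.observe(),.483,-.029,.028,92.4)
E
```

```text
[-0.11  0.14  9.69 -0.  ] pos [ 0.4819 -0.0304  0.1249] F [-1.06  0.17 -4.8 ] rot [-3.141e+00 -1.000e-03 -3.104e+00] q7 1.61 t 17.5 grip 0.49954199632850455
```

View pics/s2.png

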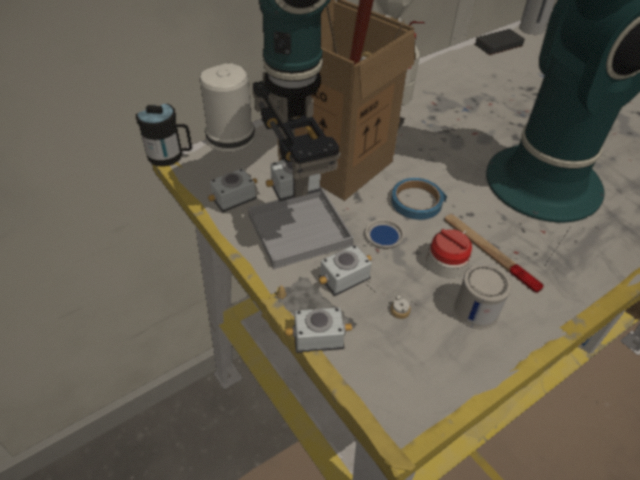

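The valve is held upright at about (295,178), above the tray, and V4's button at (232,178) looks pressed in. Lowering it now.

drive_tool(
  commands=[
    [0,0,2.5,0],
    [0,0,2.5,0],
    [0,0,2.3,0],
    [0,0,1.2,0],
    [0,0,0.7,0],
    [0,0,0.2,0],
    [0,0,0.1,0],
    [0,0,0,0],
    [0,0,0,0],
  ],
)

```text
time_s: 18.62
position: [0.4829, -0.029, 0.0303]
ee_rot: [-3.142, 0.001, -3.101]
force: [0.1, 1.1, -4.6]
grip_width: 0.501
finger_force: 30.0
```

drive_tool(
  commands=[
    [0,0,0.1,0],
    [0,0,0.1,0],
    [0,0,0.05,0],
    [0,0,0,0],
    [0,0,0,0],
  ],
)

```text
time_s: 19.25
position: [0.4828, -0.029, 0.028]
ee_rot: [3.142, 0.0, -3.101]
force: [-1.7, 0.5, 5.1]
grip_width: 0.502
finger_force: 30.0
```

drive_tool(
  commands=[
    [0,0,0,0],
    [0,0,0,0],
    [0,0,0,0],
    [0,0,0,0],
    [0,0,-1,0],
    [0,0,-2,0],
    [0,0,-4,0],
    [0,0,-5,0],
    [0,0,-5,0],
    [0,4.5,0,0],
    [0,4.5,0,0],
    [0,4.5,0,0],
  ],
  jaw=72,
)

```text
time_s: 20.75
position: [0.4771, 0.1071, 0.1985]
ee_rot: [3.141, 0.002, -3.101]
force: [0.6, -0.6, 0.2]
grip_width: 0.72
finger_force: 0.0
```

drive_tool(
  commands=[
    [0,4.5,0,0],
    [0,4.5,0,0],
    [0,4.5,0,0],
    [0,4.5,0,0],
    [0,4.5,0,0],
    [0,4.5,0,0],
    [0,0,0,0],
    [0,0,0,0],
  ],
)

```text
time_s: 21.75
position: [0.4661, 0.3748, 0.1976]
ee_rot: [-3.141, 0.0, -3.101]
force: [0.6, -0.7, 0.9]
grip_width: 0.721
finger_force: 0.0
```

```bash
python3 - <<'E'
from h import *
from station import manip
for n in("top","side"):
    c=manip.capture(n);W=world(c);print(n)
    cv2.imwrite(f"pics/{n}9.png",c["pixels"][:,:,::-1])
    W[(W[...,1]<-.19)|(W[...,0]<.38)]=np.nan
    print("body");rects(W,.035,.07,200)
    print("btn>54.5");rects(W,.0545,.068,30)
    print("47-53");rects(W,.0475,.053,40)
E
```

```text
top
body
1 [396, 177, 31, 37, 809] c [ 560.  -147.7] size [66.9 47. ] ang 12.6 zmed [0.0388 0.0427 0.0496]
2 [223, 193, 33, 38, 851] c [518.7 178.3] size [46.7 66.1] ang 76.0 zmed [0.0385 0.0426 0.049 ]
3 [338, 216, 26, 36, 871] c [482.  -31.3] size [66.6 45.5] ang 2.5 zmed [0.0418 0.0456 0.0604]
4 [272, 235, 30, 39, 874] c [441.2  87.8] size [66.2 46. ] ang 12.0 zmed [0.0389 0.0425 0.0494]
btn>54.5
1 [345, 225, 14, 14, 143] c [482.  -31.2] size [23.8 23.4] ang 40.6 zmed [0.0567 0.0595 0.0621]
47-53
6 [406, 189, 13, 12, 101] c [ 558.4 -147.5] size [23.1 21.9] ang 89.2 zmed [0.0478 0.0492 0.0514]
25 [233, 204, 12, 11, 57] c [522.9 179.8] size [17.1 21.5] ang 27.7 zmed [0.0476 0.0488 0.0511]
50 [341, 231, 14, 12, 52] c [471.1 -23.8] size [29.  10.5] ang 46.4 zmed [0.0479 0.0491 0.0513]
63 [280, 247, 13, 13, 106] c [440.9  86.7] size [22.2 20.7] ang 45.5 zmed [0.0477 0.0491 0.0515]
side
body
1 [288, 140, 55, 45, 810] c [ 409.2 -133.2] size [  6.4 129.2] ang 29.3 zmed [0.0366 0.0527 0.0683]
3 [210, 169, 44, 30, 743] c [ 560.5 -144.2] size [66.4 47.8] ang 12.5 zmed [0.037  0.0421 0.049 ]

[... 283 characters left out ...]
0487]
btn>54.5
1 [288, 141, 55, 36, 306] c [ 409.9 -134.2] size [  5.1 126.3] ang 28.9 zmed [0.0554 0.0614 0.0676]
3 [288, 203, 15, 13, 148] c [482.4 -27.7] size [27.  22.8] ang 72.3 zmed [0.0558 0.0592 0.0617]
47-53
5 [309, 160, 33, 20, 91] c [ 397.8 -113.5] size [ 5.8 74.6] ang 29.2 zmed [0.0477 0.0502 0.0527]
6 [225, 174, 14, 9, 80] c [ 559.6 -144.4] size [21.3 21.9] ang 80.9 zmed [0.0476 0.0489 0.0507]
14 [284, 208, 23, 13, 123] c [485.7 -23. ] size [24.7 36.3] ang 57.7 zmed [0.0476 0.0489 0.052 ]
18 [338, 253, 16, 12, 119] c [441.8  91.3] size [23.3 22.4] ang 54.3 zmed [0.0477 0.0489 0.0507]
28 [311, 313, 16, 14, 145] c [518.8 182. ] size [22.2 20.9] ang 70.2 zmed [0.0477 0.0487 0.0504]
```

View pics/top9.png

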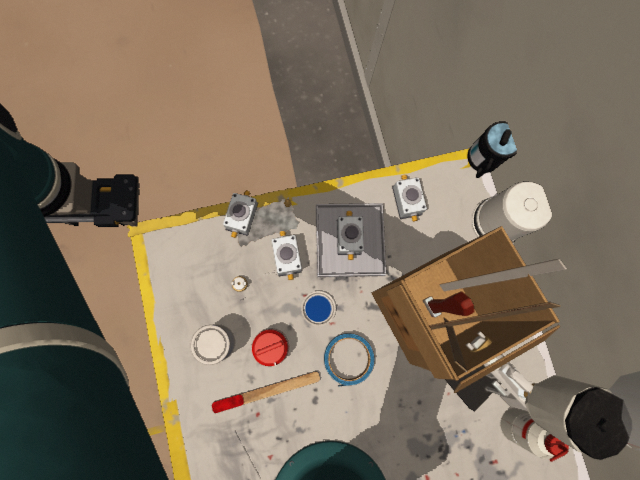

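The gummed valve stands in the tray at (350,235), upright, level and with its button up. The other three are clicked in where they stood, and the bystanders haven't moved.

```bash
python3 -c "
from station import manip
print(manip.close_job())"
```

```text
the job is handed in; nothing more can be done
None
```

The job is handed in (no verdict was returned): the valve at (0.436, 0.260) didn't click at 11.2 N, so it now stands upright in the tray with its button up, and the other three are clicked in where they stood.

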